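# Go/no-go check of a milling blank

### The arm

A 6-joint arm with a two-finger parallel gripper is mounted at the origin on a cart in front of the work surface, level with it; the furniture and walls round the work are solid. World frame = base frame: x ahead of the robot, y to its left, z up, the work surface at z = 0. Lengths are in m, angles in rad, forces in N, time in s.
With the tool pointing down it reaches from about 0.425 to 0.95 m from the base axis. Payload 3.5 kg.
Tool frame: the origin (TCP) lies at the very end of the fingers, on their centre line; the grasp point (between the pads) lies 19 mm behind it (ctrl.grip_point_offset is the distance from the TCP to the grasp point, in m); z points along the fingers, y is the line along which they close (so a half turn about z gives the same grasp; the last joint's range is limited). The gripper opens to 85 mm and grips with 20 to 120 N. Pads are 22 mm wide; open, the fingers measure 114 mm over their backs; the gripper's body (76 mm by 85 mm) begins 54 mm behind the grasp point. The pads swing forward as they close: fully open they stand 13 mm farther back than shut.
Start: joints at [-1.45, 0.286, 1.577, -0, 1.279, -0.15], TCP at [0.181, -0.65, 0.231] pointing down, gripper open.
Joint ranges: [-2.77, 2.77], [-0.9, 2.22], [0.21, 2.48], [-1.53, 4.67], [0.24, 2.81], [-2.84, 2.84]. Speed limits (rad/s): [2.79, 2.79, 3.14, 3.14, 3.14, 3.14].

### API

Orientations are given as a unit quaternion [x, y, z, w].
In Python, from plant import telemetry, vision, ctrl gives the robot as it stands.
- The arm moves only by the tool arm_command, never from a script. Its argument "series" is one flat list of numbers, 7 for each row, row after row: the shift along the tool's x, y, z in cm, then the turn, a rotation vector about the tool's x, y, z in degrees, then the closure, from 0 (fully open) to 1 (shut). A call has 1 to 10 rows; each row is the pose to reach, as a shift and turn from the pose commanded when the call began, along the tool's axes at that moment; what a row does not reach only later rows make up. A row lasts 1/12 s, in which the tool goes at most 41.7 mm and 7.16 degrees, less where a joint would pass 70% of its speed; a pose out of reach is approached as far as the arm can. A call with a gripper value outside its range is refused whole. The fingers move at their own pace and stop on an object; "force" is the grip in N (left out, the last holds). Time passes only in rows, so rows that repeat a pose let the fingers close. It gives the time, the measured TCP pose, the force, the opening and the grip force at its end, in the units of the state.
- telemetry.get_state(): the state, without advancing time (a new reading comes with each control period).
- vision.read_camera(name): name is "side" or "top"; returns a dict with "color" (420x560x3 uint8, blue, green, red), "K" (3x3 intrinsics, pixels), "rvec" (rotation vector, rad) and "tvec" (3), from world to camera coordinates, as OpenCV has them. Camera axes: x right, y down, z forward; pixel columns grow to the right and rows downward; lengths in m; the calibration is good to about 2 mm. A picture is of the moment at which its call begins. There is no depth.
- ctrl.sign_off(): hands the job in; it is judged then, once.
The state is a dict: "time": time; "qpos": joint angles; "dq": joint speeds; "joint_efforts": joint torques, N m; "eef_pos": TCP position; "tcp_rot": TCP orientation; "contact_force": force on the tool from outside, world axes, zero at the start; "wrist_torque": the same for the moment, N m; "opening": opening from 0.0 (shut) to 1.0 (fully open); "finger_force": force on a finger pad.
Only numpy, scipy, OpenCV 4.12 (cv2) and the standard library are available. Lean on these libraries where they do the work, as an engineer would, in place of code of your own. Each camera call takes 0.05 s, during which the arm holds its last target. There are 200 camera calls.

### The job

Check the thickness of the milling blank that lies on the blue mat: lay it on the aluminium bed of the slot gauge in front of the bars, in line with the slot and its plain nose towards the green GO bar, and let go of it, then take it by its steel shank and push it nose first, without forcing it, under the green bar and on until it stops against the red NO-GO bar or its nose has gone a centimetre or more under the red bar. Then take it out of the gauge and lay it flat in a tray, without dropping it: the green tray if the red bar stopped it, the red tray if it also went under the red bar. Leave the blank on the grey mat alone and do not knock over or push about the bottle, the jar and the plaster cast.

Things in the scene. Friction and masses are not known exactly. Their poses are not given: they have to be found in the camera images.
- gauge: stepped slot gauge, fixed. Origin on the bench under the GO bar's front face, x along the slot in the push direction, z up. Aluminium bed 94 mm wide, x = -115 to +75 mm, top at z = 10 mm. Steel cheeks (20 mm high over the bed) leave a channel 38 mm wide, x = -18 to +50; flared guides before them to x = -30 mm (mouth 45 mm wide). From x = -115 to -30 the bed is open at the sides.
- gauge_go (a point): middle of the lower front edge of the green GO bar, axes as gauge. The bar is 12 mm thick along x and crosses the channel; its underside is 24 mm above the bed, its top 36 mm. Both blanks pass under it.
- gauge_nogo (a point): middle of the lower front edge of the red NO-GO bar, 34 mm beyond the GO bar's front face, axes as gauge. It is 12 mm thick along x; its underside is 19.5 mm above the bed, its top 31.5 mm. One of the blanks is too thick to pass under it, the other passes freely.
- blank_a: milling blank, 150 g: off-white block 74 mm long (x), 34 mm wide (y), 17 to 23 mm thick (z; the blanks differ, the gauge shows which is which), with a round steel shank, 10 mm thick, on its -x end face, x = -37 to -63 mm (flange of 16 mm diameter from -37 to -40), its axis at half the block's thickness. Origin: centre of the block's underside. +x points to the plain nose end.
- blank_b: milling blank, 150 g: off-white block 74 mm long (x), 34 mm wide (y), 17 to 23 mm thick (z; the blanks differ, the gauge shows which is which), with a round steel shank, 10 mm thick, on its -x end face, x = -37 to -63 mm (flange of 16 mm diameter from -37 to -40), its axis at half the block's thickness. Origin: centre of the block's underside. +x points to the plain nose end.
- blank_a_nose (a point): point at the middle of the lower edge of blank_a's nose end face (37 mm along +x from its origin); axes as blank_a
- blank_b_nose (a point): the same point of blank_b
- mat_in: blue mat 90 mm (x) by 130 mm (y), 3 mm thick, fixed on the bench. Origin: centre of its underside. The blank to be checked (blank_a or blank_b, whichever it is) lies on it.
- mat_stock: grey mat 90 mm (x) by 130 mm (y), 3 mm thick, fixed on the bench. Origin: centre of its underside. The other blank lies on it and stays there.
- tray_green: green work tray, outside 104 mm (x) by 148 mm (y), 18 mm high, walls and floor 4 mm thick, open on top, fixed to the bench. Origin: centre of its underside; the inner floor is 4 mm above it. The two trays may change places. For a blank that the NO-GO bar stops.
- tray_red: red work tray, outside 104 mm (x) by 148 mm (y), 18 mm high, walls and floor 4 mm thick, open on top, fixed to the bench. Origin: centre of its underside; the inner floor is 4 mm above it. The two trays may change places. For a blank that passes the NO-GO bar too.
- bottle: small cream-coloured bottle with a white cap, 39 mm in diameter, 86 mm high, loose bystander. Origin: centre of its underside
- jar: small white jar with a light brown lid, 39 mm in diameter, 38 mm high, loose bystander. Origin: centre of its underside
- cast_sawn: plaster dental cast with a white base, 58x63x34 mm, loose bystander. Origin: centre of its underside

How it is judged:
By the outcome, as a careful person would: the job done as asked, in the order asked, and still so for the second after the job is handed in, with the robot touching nothing.
It also fails if it takes over 54 s, if anything falls off the work surface, if the arm or the gripper's body presses on something with over 40 N, if the wrist force passes 120 N, or if a joint passes its speed limit or range.

## Working session

There is one attempt and no reset: what is moved stays moved. The work goes in short steps, Python scripts to look and compute and a tool call to move; the robot and the scene stay as the last step left them, time stands still between calls to the robot, and variables do not carry over. Pictures are saved under pics/ and viewed, at most 10 in all, crops included, and the job is handed in when it is done.

Besides the shell and the picture viewer there is one more tool, called as name(argument=value, ...) on one line, values as JSON. arm_command: Moves the arm, as the interface text tells. Its arguments: {"type":"object","properties":{"series":{"type":"array","items":{"type":"number"}},"force":{"type":"number"}},"required":["series"]}

```bash
mkdir -p pics; ls
python3 - <<'E'
from plant import telemetry, vision, ctrl
import cv2
for n in("top","side"):
    d=vision.read_camera(n); cv2.imwrite(f"pics/{n}0.png",cv2.resize(d["color"],(784,588),interpolation=cv2.INTER_CUBIC)); print(n,d["K"],d["rvec"],d["tvec"])
print(telemetry.get_state(),ctrl.grip_point_offset)
E
```

```text
pics
top [[418.46575304   0.         274.93246985]
 [  0.         418.46575304 209.73130747]
 [  0.           0.           1.        ]] [ 2.1736159  -2.15365977  0.15010174] [-0.31337288  0.54463945  0.93950573]
side [[438.31021755   0.         277.86964578]
 [  0.         438.31021755 206.9033808 ]
 [  0.           0.           1.        ]] [ 2.01872719 -0.06266738  0.00255835] [-0.55591048 -0.05098856  1.19358922]
{'time': 0.1, 'qpos': array([-1.44997751e+00,  2.87078056e-01,  1.57803758e+00, -1.77001731e-07,
        1.27857572e+00, -1.50002906e-01]), 'dq': array([ 3.24462744e-04, -1.79523888e-03, -3.85605378e-03, -9.57567985e-05,
        1.62154069e-05,  6.47484475e-04]), 'joint_efforts': array([ 3.70509670e-04, -4.07295871e+01, -2.93699938e+01, -1.46779621e-04,
        3.40399762e-03,  1.21170137e-05]), 'eef_pos': array([ 0.18053289, -0.64979739,  0.23008106]), 'tcp_rot': array([ 9.90845400e-01,  1.34997375e-01,  1.52269379e-05, -1.04924182e-03]), 'contact_force': array([0.77108109, 0.61709287, 0.06062733]), 'wrist_torque': array([ 0.00499255, -0.0190211 ,  0.01430532]), 'finger_force': 0.0, 'opening': 0.9962688321817618} 0.0187
```

View pics/top0.png

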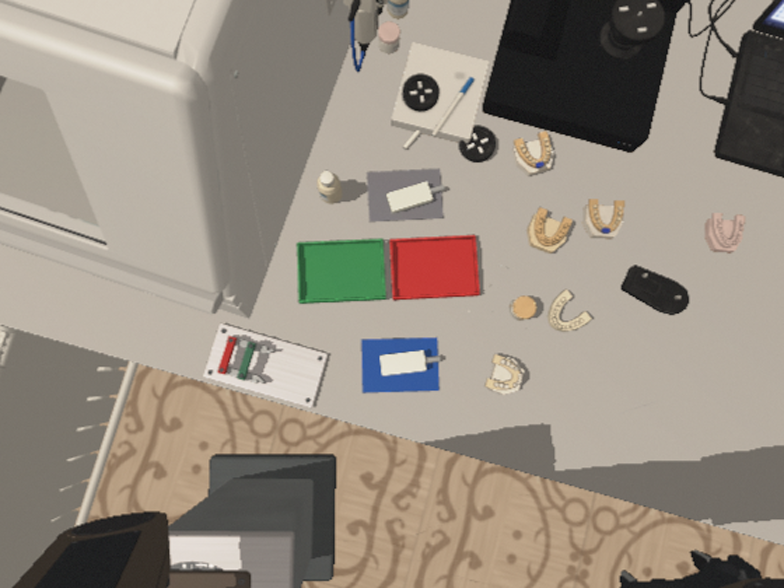

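View pics/side0.png

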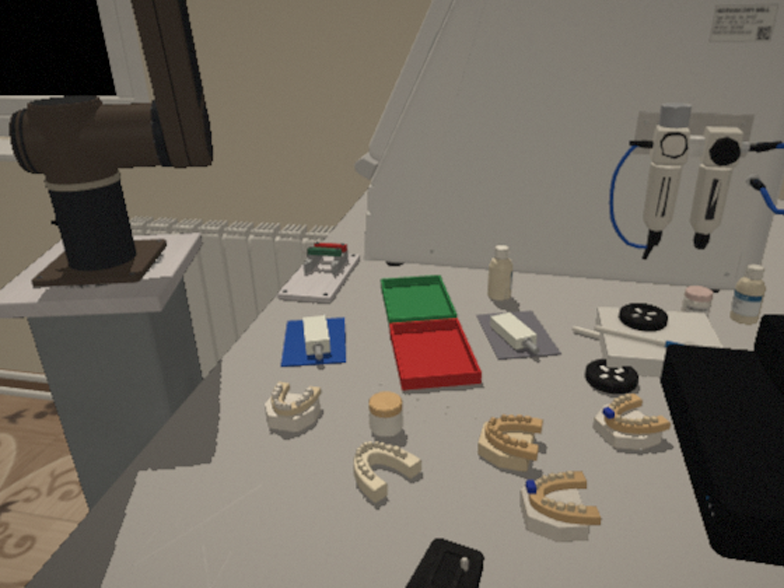

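```bash
cat > h.py <<'E'
import numpy as np, cv2
from plant import telemetry, vision, ctrl
def cam(n):
    d=vision.read_camera(n); np.savez(f"cam_{n}.npz",**d); return d
def ray(d,u,v,z):
    R=cv2.Rodrigues(d["rvec"])[0]; c=-R.T@np.ravel(d["tvec"])
    r=R.T@np.linalg.inv(d["K"])@[u,v,1]; return c+r*(z-c[2])/r[2]
def crop(d,f,x0,y0,w,h,s):
    im=cv2.resize(d["color"][y0:y0+h,x0:x0+w],None,fx=s,fy=s,interpolation=cv2.INTER_CUBIC)
    cv2.imwrite(f"pics/{f}.png",im)
E
python3 - <<'E'
from h import *
d=cam("top"); crop(d,"c1",140,220,185,75,4.3)
s=cam("side"); crop(s,"c2",190,160,190,110,4.2)
k=1/1.4
for n,u,v,z in[("bottle",328,185,0),("jar",523,308,.038),("cast",505,375,.03),("gauge",265,365,.01),("a",403,363,.02),("mat",400,365,.003),("g",342,270,.0),("r",435,267,.0),
 ("tray c g",298,241,.018),("",388,300,.018),("",302,302,.018),("",386,240,.018)]:
    print(n,ray(d,u*k,v*k,z).round(3))
E
```

```text
bottle [ 0.744 -0.207  0.   ]
jar [ 0.526 -0.538  0.038]
cast [ 0.415 -0.508  0.03 ]
gauge [ 0.428 -0.108  0.01 ]
a [ 0.433 -0.34   0.02 ]
mat [ 0.43  -0.335  0.003]
g [ 0.593 -0.234  0.   ]
r [ 0.6   -0.396  0.   ]
tray c g [ 0.639 -0.159  0.018]
 [ 0.539 -0.314  0.018]
 [ 0.534 -0.169  0.018]
 [ 0.643 -0.31   0.018]
```

View pics/c1.png

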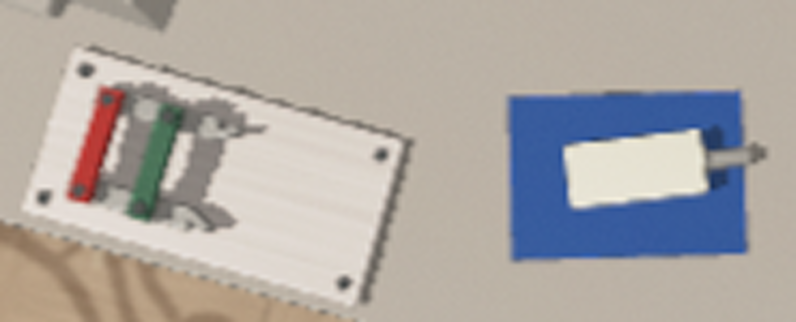

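View pics/c2.png

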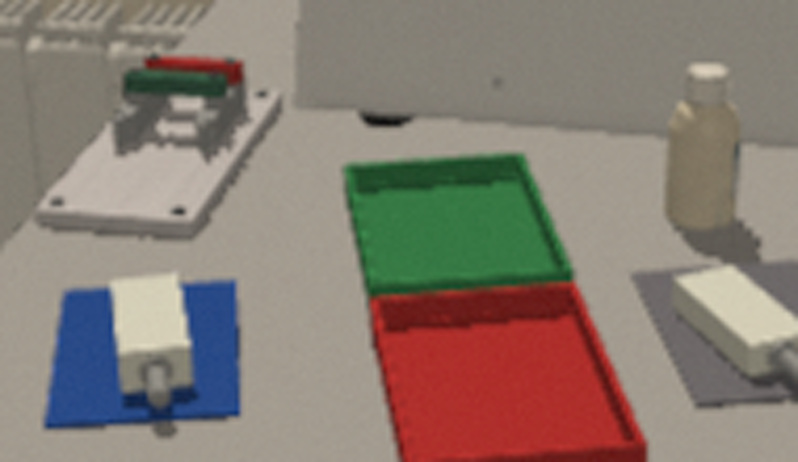

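Run:
```python
from h import *
d=np.load("cam_top.npz")
P=lambda x,y,z,x0=140,y0=220,s=4.3: ray(d,(x+.5)/s-.5+x0,(y+.5)/s-.5+y0,z)[:2]
c=np.array([P(*p,.010) for p in[(78,46),(410,140),(362,302),(22,210)]])
print("edges",[np.linalg.norm(c[i]-c[(i+1)%4]).round(4) for i in range(4)])
mid=c.mean(0); ex=((c[0]+c[3])-(c[1]+c[2]))/2; ex/=np.linalg.norm(ex); ey=np.array([-ex[1],ex[0]])
o=mid+.020*ex
print("gauge o",o.round(4),"yaw",np.degrees(np.arctan2(ex[1],ex[0])))
# bars: top at .046(go) , .0415
for n,p,z in[("go r",[(165,104),(183,107)],.046),("go end",[(130,215),(152,219)],.046),("red",[(100,88),(124,92)],.0415),("red end",[(68,198),(88,203)],.0415)]:
    for q in p:
        w=P(*q,z)-o; print(n,(w@ex).round(4),(w@ey).round(4))
for zt in(.022,.024):
    b=np.array([P(*p,zt) for p in[(563,147),(700,129),(708,190),(571,208)]])
    print("edges",[np.linalg.norm(b[i]-b[(i+1)%4]).round(4) for i in range(4)])
    e=((b[0]+b[3])-(b[1]+b[2]))/2;e/=np.linalg.norm(e)
    print("blank",b.mean(0).round(4),"yaw",np.degrees(np.arctan2(e[1],e[0])), "shank end should",b.mean(0)-.063*e,"meas",P(765,153,.014))
m=np.array([P(*p,.003) for p in[(508,96),(740,91),(747,252),(513,260)]]);print("mat",m.mean(0))
s=np.load("cam_side.npz")
Q=lambda x,y,z: ray(s,(x+.5)/4.2-.5+190,(y+.5)/4.2-.5+160,z)[:2]
# side check: near bed edge corners, block top
print("side bed near corners",Q(38,222,.01),Q(190,236,.01),"vs",c[1],c[2])
print("side block top near",Q(120,362,.022),Q(190,355,.022),"far",Q(110,282,.022),Q(178,272,.022))
for gx in(-.168,-.13,-.10,-.0765,-.05): print(gx,(o+gx*ex).round(4),np.hypot(*(o+gx*ex)).round(4))
```

```text
edges [np.float64(0.1905), np.float64(0.091), np.float64(0.1922), np.float64(0.0936)]
gauge o [ 0.4346 -0.0912] yaw 75.1695660277095
go r 0.011 -0.0295
go r 0.0014 -0.0305
go end 0.0117 0.0311
go end 0.0 0.03
red 0.0477 -0.0284
red 0.0348 -0.0297
red end 0.0468 0.0315
red end 0.0359 0.0313
edges [np.float64(0.0752), np.float64(0.0332), np.float64(0.0749), np.float64(0.0331)]
blank [ 0.4343 -0.3386] yaw 97.91011949423668 shank end should [ 0.44293383 -0.40102945] meas [ 0.44332441 -0.40991619]
edges [np.float64(0.075), np.float64(0.0331), np.float64(0.0747), np.float64(0.033)]
blank [ 0.4342 -0.3385] yaw 97.91011949423668 shank end should [ 0.44291762 -0.40094101] meas [ 0.44332441 -0.40991619]
mat [ 0.43115628 -0.3348092 ]
side bed near corners [ 0.3638208  -0.20497127] [ 0.44862521 -0.23036283] vs [ 0.44882298 -0.2151409 ] [ 0.36107481 -0.19087688]
side block top near [ 0.42348542 -0.38119111] [ 0.45573835 -0.37772233] far [ 0.41238071 -0.30180104] [ 0.44610891 -0.29428596]
-0.168 [ 0.3916 -0.2536] 0.4665
-0.13 [ 0.4013 -0.2169] 0.4561
-0.1 [ 0.409  -0.1879] 0.45
-0.0765 [ 0.415  -0.1651] 0.4466
-0.05 [ 0.4218 -0.1395] 0.4442
```

```bash
cat >> h.py <<'E'
from scipy.spatial.transform import Rotation as Ro
def goal(x,y,z,yaw):
    s=telemetry.get_state(); R=Ro.from_quat(s["tcp_rot"]); a=np.radians(yaw)
    T=Ro.from_matrix(np.column_stack([[np.cos(a),np.sin(a),0],[np.sin(a),-np.cos(a),0],[0,0,-1]]))
    print("t",round(s["time"],2),"cm",(R.inv().apply(np.array([x,y,z])-s["eef_pos"])*100).round(2),"deg",np.degrees((R.inv()*T).as_rotvec()).round(1))
GO=np.array([.4346,-.0912]); GY=75.2
def G(gx,gy=0.):
    a=np.radians(GY); return GO+gx*np.array([np.cos(a),np.sin(a)])+gy*np.array([-np.sin(a),np.cos(a)])
E
python3 -c "
from h import *
goal(.4343,-.3386,.10,97.9)"
```

```text
t 0.2 cm [ 32.78 -23.2   13.08] deg [ -0.1  -0.1 -82.4]
```

arm_command(series=[32.8, -23.2, 11, 0, 0, -82.4, 0, 32.8, -23.2, 11, 0, 0, -82.4, 0, 32.8, -23.2, 11, 0, 0, -82.4, 0, 32.8, -23.2, 11, 0, 0, -82.4, 0, 32.8, -23.2, 11, 0, 0, -82.4, 0, 32.8, -23.2, 11, 0, 0, -82.4, 0, 32.8, -23.2, 11, 0, 0, -82.4, 0, 32.8, -23.2, 11, 0, 0, -82.4, 0, 32.8, -23.2, 11, 0, 0, -82.4, 0, 32.8, -23.2, 11, 0, 0, -82.4, 0])

```text
time: 1.03
eef_pos: [0.4354, -0.3373, 0.1209]
tcp_rot: [0.722, 0.691, 0.0, 0.0]
contact_force: [0.2, -1.3, -1.0]
opening: 0.999
finger_force: 0.0
```

```bash
python3 -c "
from h import *
goal(.4343,-.3386,.10,97.9)"
```

```text
t 1.03 cm [-0.13 -0.11  2.09] deg [  0.    0.  -10.4]
```

arm_command(series=[0, 0, 0, 0, 0, -6, 0, -0.1, -0.1, 1, 0, 0, -10.4, 0, -0.1, -0.1, 3, 0, 0, -10.4, 0, -0.1, -0.1, 5, 0, 0, -10.4, 0, -0.1, -0.1, 6, 0, 0, -10.4, 0, -0.1, -0.1, 6, 0, 0, -10.4, 0])

```text
time: 1.53
eef_pos: [0.4319, -0.3383, 0.0584]
tcp_rot: [0.659, 0.752, 0.0, -0.003]
contact_force: [0.7, -0.0, -0.3]
opening: 1.004
finger_force: 0.0
```

```bash
python3 -c "
from h import *
d=cam('side'); crop(d,'c3',170,150,190,142,4.2)
goal(.4343,-.3386,.006,97.9)"
```

```text
t 1.58 cm [0.03 0.17 5.4 ] deg [-0.1 -0.2 -0.4]
```

View pics/c3.png

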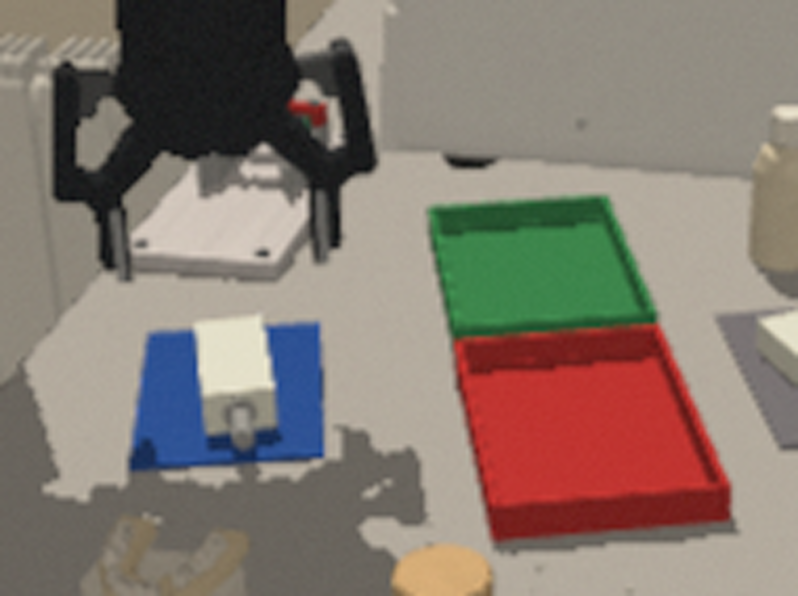

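arm_command(series=[0, 0.2, 1.5, 0, 0, 0, 0, 0, 0.2, 3, 0, 0, 0, 0, 0, 0.2, 4.2, 0, 0, 0, 0.2, 0, 0.2, 5, 0, 0, 0, 0.4, 0, 0.2, 5.2, 0, 0, 0, 0.5, 0, 0.2, 5.2, 0, 0, 0, 0.7, 0, 0.2, 5.2, 0, 0, 0, 0.7, 0, 0.2, 5.2, 0, 0, 0, 0.7, 0, 0.2, 5.2, 0, 0, 0, 0.7, 0, 0.2, 5.2, 0, 0, 0, 0.7], force=40)

```text
time: 2.42
eef_pos: [0.4357, -0.3399, 0.0097]
tcp_rot: [0.659, 0.752, -0.0, 0.0]
contact_force: [0.1, 0.6, -0.5]
opening: 0.383
finger_force: 40.9
```

arm_command(series=[0, 0, -1, 0, 0, 0, 0.7, 0, 0, -3, 0, 0, 0, 0.7, 0, 0, -5, 0, 0, 0, 0.7, 0, 0, -6, 0, 0, 0, 0.7, 0, 0, -6, 0, 0, 0, 0.7])

```text
time: 2.83
eef_pos: [0.4372, -0.3416, 0.073]
tcp_rot: [0.659, 0.752, -0.0, 0.003]
contact_force: [-0.1, 0.2, -1.0]
opening: 0.384
finger_force: 40.8
```

```bash
python3 -c "
from h import *
x,y=G(-.0765); print(x,y)
goal(x,y,.05,GY)"
```

```text
0.415058399517912 -0.16516198922824116
t 2.83 cm [17.79  0.11  2.2 ] deg [ 0.3  0.3 22.3]
```

arm_command(series=[2, 0, 0, 0, 0, 3, 0.7, 5, 0, 0, 0, 0, 7, 0.7, 8, 0.1, 0, 0, 0, 12, 0.7, 11, 0.1, 0, 0, 0, 16, 0.7, 14, 0.1, 0.5, 0, 0, 20, 0.7, 16.5, 0.1, 1.2, 0, 0, 22.3, 0.7, 17.8, 0.1, 1.8, 0, 0, 22.3, 0.7, 17.8, 0.1, 2, 0, 0, 22.3, 0.7, 17.8, 0.1, 2, 0, 0, 22.3, 0.7])

```text
time: 3.58
eef_pos: [0.4127, -0.1628, 0.0484]
tcp_rot: [0.791, 0.611, -0.0, -0.001]
contact_force: [-0.3, -0.8, -1.0]
opening: 0.388
finger_force: 40.8
```

```bash
python3 -c "
from h import *
d=cam('top'); crop(d,'c4',130,215,130,90,6)
x,y=G(-.0765); print(x,y)
goal(x,y,.017,GY)"
```

```text
0.415058399517912 -0.16516198922824116
t 3.63 cm [-0.09  0.19  3.21] deg [0.  0.  0.1]
```

View pics/c4.png

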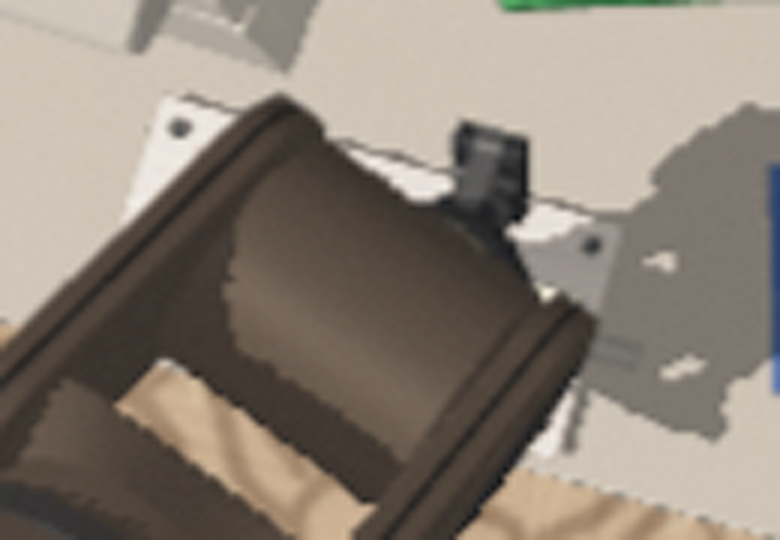

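arm_command(series=[-0.1, 0.2, 1, 0, 0, 0, 0.7, -0.1, 0.2, 2, 0, 0, 0, 0.7, -0.1, 0.2, 2.5, 0, 0, 0, 0.7, -0.1, 0.2, 2.8, 0, 0, 0, 0.7, -0.1, 0.2, 2.8, 0, 0, 0, 0.7, -0.1, 0.2, 2.8, 0, 0, 0, 0.7])

```text
time: 4.13
eef_pos: [0.4148, -0.1649, 0.0212]
tcp_rot: [0.792, 0.61, -0.0, -0.0]
contact_force: [0.4, -0.3, -0.9]
opening: 0.388
finger_force: 40.8
```

```bash
python3 -c "
from h import *
d=cam('side'); crop(d,'c5',185,160,100,75,8)
x,y=G(-.0765); 
goal(x,y,.017,GY)"
```

```text
t 4.18 cm [-0.02  0.01  0.45] deg [0. 0. 0.]
```

View pics/c5.png

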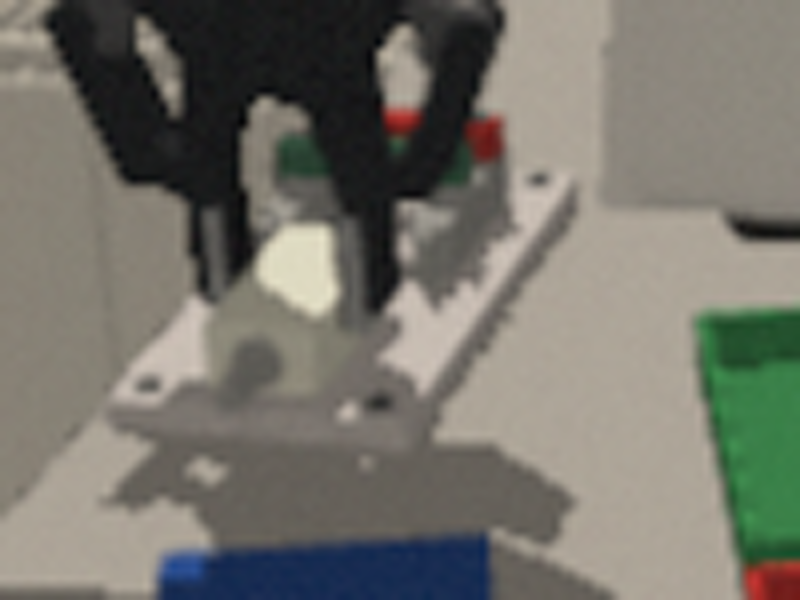

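arm_command(series=[0, 0, 0.2, 0, 0, 0, 0.7, 0, 0, 0.35, 0, 0, 0, 0.7, 0, 0, 0.4, 0, 0, 0, 0.7, 0, 0, 0.4, 0, 0, 0, 0.7, 0, 0, 0.4, 0, 0, 0, 0.7])

```text
time: 4.6
eef_pos: [0.4148, -0.1646, 0.0174]
tcp_rot: [0.792, 0.61, 0.0, 0.0]
contact_force: [0.9, -0.9, -1.1]
opening: 0.381
finger_force: 40.8
```

arm_command(series=[0, 0, 0.05, 0, 0, 0, 0.7, 0, 0, 0.1, 0, 0, 0, 0.7, 0, 0, 0.1, 0, 0, 0, 0.7])

```text
time: 4.85
eef_pos: [0.415, -0.1647, 0.0167]
tcp_rot: [0.792, 0.61, -0.0, -0.0]
contact_force: [0.1, 0.2, 1.9]
opening: 0.384
finger_force: 41.1
```

arm_command(series=[0, 0, 0, 0, 0, 0, 0.55, 0, 0, 0, 0, 0, 0, 0.4, 0, 0, 0, 0, 0, 0, 0.25, 0, 0, 0, 0, 0, 0, 0.2, 0, 0, -1.5, 0, 0, 0, 0.2, 0, 0, -3.5, 0, 0, 0, 0.2, 0, 0, -5, 0, 0, 0, 0.2, -4, 0, -5, 0, 0, 0, 0.2, -8, 0, -5, 0, 0, 0, 0.2, -12, 0, -5, 0, 0, 0, 0.2])

```text
time: 5.68
eef_pos: [0.3843, -0.2818, 0.067]
tcp_rot: [0.791, 0.611, 0.0, 0.001]
contact_force: [0.7, -0.4, -0.1]
opening: 0.801
finger_force: 0.0
```

```bash
python3 -c "
from h import *
d=cam('top'); crop(d,'c6',130,215,130,90,6)
x,y=G(-.1315); print(telemetry.get_state()['eef_pos'])
goal(x,y,.012,GY)"
```

```text
[ 0.38360103 -0.28897724  0.06806084]
t 5.73 cm [ 7.31 -0.16  5.56] deg [ 0.2  0.4 -0.1]
```

View pics/c6.png

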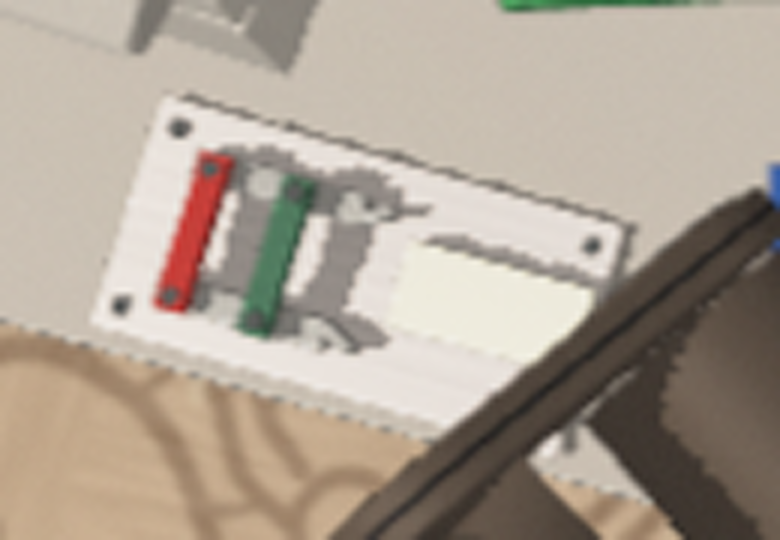

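```bash
python3 -c "
from h import *
d=np.load('cam_top.npz');a=np.radians(GY);ex=np.array([np.cos(a),np.sin(a)]);ey=np.array([-ex[1],ex[0]])
for p,z in [((411,243),.031),((390,326),.031),((593,292),.031),((160,97),.01),((636,225),.01),((92,318),.01),((283,177),.046),((238,328),.046),((315,182),.046),((272,335),.046)]:
    w=ray(d,(p[0]+.5)/6-.5+130,(p[1]+.5)/6-.5+215,z)[:2]-GO; print(p,(w@ex).round(4),(w@ey).round(4))
goal(*G(-.1315),.012,GY)
"
```

```text
(411, 243) -0.0378 -0.0165
(390, 326) -0.0391 0.0159
(593, 292) -0.1104 -0.017
(160, 97) 0.0774 -0.0448
(636, 225) -0.1175 -0.046
(92, 318) 0.0772 0.0447
(283, 177) 0.0135 -0.0281
(238, 328) 0.0133 0.0307
(315, 182) 0.0013 -0.0295
(272, 335) 0.0002 0.0298
t 5.73 cm [ 7.31 -0.16  5.56] deg [ 0.2  0.4 -0.1]
```

arm_command(series=[3, 0, 0, 0, 0, 0, 0.3, 6, -0.1, 0.5, 0, 0, 0, 0.4, 7.4, -0.1, 2, 0, 0, 0, 0.5, 7.4, -0.1, 3.5, 0, 0, 0, 0.5, 7.4, -0.1, 4.6, 0, 0, 0, 0.5, 7.4, -0.1, 4.6, 0, 0, 0, 0.5, 7.4, -0.1, 4.6, 0, 0, 0, 0.5])

```text
time: 6.32
eef_pos: [0.4018, -0.2085, 0.0199]
tcp_rot: [0.792, 0.61, -0.0, -0.001]
contact_force: [0.0, 0.0, -0.2]
opening: 0.503
finger_force: 0.0
```

```bash
python3 -c "
from h import *
goal(*G(-.1305),.014,GY)"
```

```text
t 6.32 cm [-0.87  0.18  0.59] deg [-0.1 -0.   0. ]
```

arm_command(series=[-0.5, 0.2, 0, 0, 0, 0, 0.5, -0.9, 0.2, 0.3, 0, 0, 0, 0.5, -0.9, 0.2, 0.6, 0, 0, 0, 0.55, -0.9, 0.2, 0.6, 0, 0, 0, 0.7, -0.9, 0.2, 0.6, 0, 0, 0, 0.8, -0.9, 0.2, 0.6, 0, 0, 0, 0.9, -0.9, 0.2, 0.6, 0, 0, 0, 1, -0.9, 0.2, 0.6, 0, 0, 0, 1, -0.9, 0.2, 0.6, 0, 0, 0, 1, -0.9, 0.2, 0.6, 0, 0, 0, 1], force=30)

```text
time: 7.15
eef_pos: [0.4017, -0.2181, 0.0144]
tcp_rot: [0.792, 0.611, -0.0, -0.0]
contact_force: [-2.0, -0.9, 1.3]
opening: 0.1
finger_force: 29.3
```

```bash
python3 -c "
from h import *
goal(*G(-.1305,.0003),.014,GY)"
```

```text
t 7.15 cm [ 0.06 -0.09  0.04] deg [-0.   0.   0.1]
```

arm_command(series=[0.3, -0.05, 0, 0, 0, 0, 1, 0.7, -0.05, 0, 0, 0, 0, 1, 1.1, -0.05, 0, 0, 0, 0, 1, 1.5, -0.05, 0, 0, 0, 0, 1, 1.9, -0.05, 0, 0, 0, 0, 1, 2.2, -0.05, 0, 0, 0, 0, 1, 2.5, -0.05, 0, 0, 0, 0, 1, 2.8, -0.05, 0, 0, 0, 0, 1, 3.0, -0.05, 0, 0, 0, 0, 1, 3.0, -0.05, 0, 0, 0, 0, 1])

```text
time: 7.98
eef_pos: [0.4091, -0.1885, 0.0144]
tcp_rot: [0.792, 0.611, 0.0, -0.0]
contact_force: [-0.4, -0.3, 2.1]
opening: 0.101
finger_force: 29.5
```

```bash
python3 -c "
from h import *
print(telemetry.get_state()['contact_force'])
goal(*G(-.0715,.0003),.014,GY)"
```

```text
[-0.41378945 -0.34921431  2.11792357]
t 7.98 cm [ 2.91 -0.05  0.04] deg [-0.  -0.   0.1]
```

arm_command(series=[0.3, 0, 0, 0, 0, 0, 1, 0.6, 0, 0, 0, 0, 0, 1, 0.9, 0, 0, 0, 0, 0, 1, 1.2, 0, 0, 0, 0, 0, 1, 1.5, 0, 0, 0, 0, 0, 1, 1.8, 0, 0, 0, 0, 0, 1, 2.1, 0, 0, 0, 0, 0, 1, 2.4, 0, 0, 0, 0, 0, 1, 2.7, 0, 0, 0, 0, 0, 1, 3.0, 0, 0, 0, 0, 0, 1])

```text
time: 8.82
eef_pos: [0.4166, -0.1598, 0.0144]
tcp_rot: [0.792, 0.611, -0.0, 0.0]
contact_force: [-4.5, -5.4, 3.5]
opening: 0.099
finger_force: 29.7
```

arm_command(series=[0, -0.05, 0, 0, 0, 0, 1, 0.15, -0.05, 0, 0, 0, 0, 1, 0.3, -0.05, 0, 0, 0, 0, 1, 0.45, -0.05, 0, 0, 0, 0, 1, 0.6, -0.05, 0, 0, 0, 0, 1, 0.7, -0.05, 0, 0, 0, 0, 1])

```text
time: 9.32
eef_pos: [0.418, -0.153, 0.0144]
tcp_rot: [0.792, 0.61, 0.0, 0.0]
contact_force: [-1.0, -3.3, 3.9]
opening: 0.1
finger_force: 29.6
```

```bash
python3 -c "
from h import *
d=cam('top'); crop(d,'c7',130,215,130,90,6)
s=telemetry.get_state();print(s['contact_force'],s['eef_pos'])
goal(*G(-.0515,.0003),.014,GY)"
```

```text
[-0.50486705 -2.9931874   3.05034532] [ 0.41807425 -0.15291494  0.0144128 ]
t 9.37 cm [ 1.24 -0.01  0.04] deg [ 0. -0.  0.]
```

View pics/c7.png

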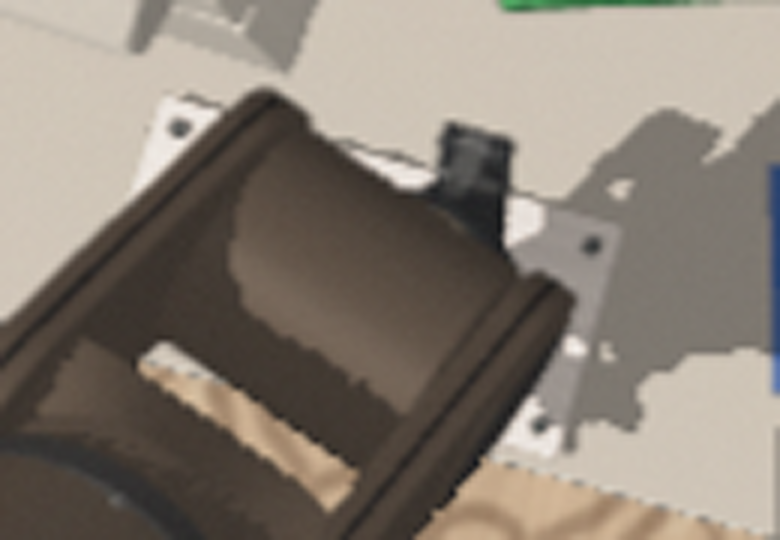

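arm_command(series=[0.1, 0, 0, 0, 0, 0, 1, 0.2, 0, 0, 0, 0, 0, 1, 0.3, 0, 0, 0, 0, 0, 1, 0.4, 0, 0, 0, 0, 0, 1])

```text
time: 9.7
eef_pos: [0.419, -0.1492, 0.0144]
tcp_rot: [0.792, 0.61, -0.0, 0.0]
contact_force: [-2.0, -3.8, 3.9]
opening: 0.099
finger_force: 29.6
```

arm_command(series=[0.1, 0, 0, 0, 0, 0, 1, 0.2, 0, 0, 0, 0, 0, 1, 0.2, 0, 0, 0, 0, 0, 1])

```text
time: 9.95
eef_pos: [0.4194, -0.1475, 0.0144]
tcp_rot: [0.792, 0.611, -0.0, 0.0]
contact_force: [-2.1, -4.8, 3.8]
opening: 0.098
finger_force: 29.6
```

arm_command(series=[0.1, 0, 0, 0, 0, 0, 1, 0.2, 0, 0, 0, 0, 0, 1, 0.2, 0, 0, 0, 0, 0, 1])

```text
time: 10.2
eef_pos: [0.4195, -0.1473, 0.0144]
tcp_rot: [0.791, 0.612, -0.002, 0.002]
contact_force: [-5.7, -12.0, 1.6]
opening: 0.099
finger_force: 29.5
```

arm_command(series=[0.1, 0, 0, 0, 0, 0, 1, 0.2, 0, 0, 0, 0, 0, 1, 0.2, 0, 0, 0, 0, 0, 1])

```text
time: 10.45
eef_pos: [0.4196, -0.1471, 0.0144]
tcp_rot: [0.791, 0.612, -0.004, 0.003]
contact_force: [-9.4, -19.6, 1.6]
opening: 0.1
finger_force: 29.5
```

arm_command(series=[-0.4, 0, 0, 0, 0, 0, 1, -1, 0, 0, 0, 0, 0, 1, -2, 0, 0, 0, 0, 0, 1, -3, 0, 0, 0, 0, 0, 1, -4, 0, 0, 0, 0, 0, 1, -5, 0, 0, 0, 0, 0, 1, -6, 0, 0, 0, 0, 0, 1, -7, 0, 0, 0, 0, 0, 1, -7.7, 0, 0, 0, 0, 0, 1, -7.7, 0, 0, 0, 0, 0, 1])

```text
time: 11.28
eef_pos: [0.4004, -0.22, 0.0145]
tcp_rot: [0.792, 0.61, -0.001, 0.001]
contact_force: [-1.2, -1.5, 2.3]
opening: 0.099
finger_force: 29.4
```

```bash
python3 -c "
from h import *
print(telemetry.get_state()['contact_force'])
goal(*G(-.1305,.0003),.014,GY)"
```

```text
[-1.16125397 -1.53383375  2.28386086]
t 11.28 cm [ 0.27 -0.01  0.04] deg [0.  0.1 0. ]
```

arm_command(series=[0, 0, 0, 0, 0, 0, 0.8, 0, 0, 0, 0, 0, 0, 0.6, 0, 0, 0, 0, 0, 0, 0.5, 0, 0, -1.5, 0, 0, 0, 0.3, 0, 0, -3.5, 0, 0, 0, 0.2, 0, 0, -5, 0, 0, 0, 0.2, 2, 0, -5, 0, 0, 0, 0.2, 4.5, 0, -5, 0, 0, 0, 0.2, 5.5, 0, -5, 0, 0, 0, 0.2, 5.5, 0, -5, 0, 0, 0, 0.2])

```text
time: 12.12
eef_pos: [0.4146, -0.1627, 0.0638]
tcp_rot: [0.791, 0.612, -0.0, -0.001]
contact_force: [-0.0, -1.0, -0.8]
opening: 0.798
finger_force: 0.0
```

```bash
python3 -c "
from h import *
print(telemetry.get_state()['opening'])
goal(*G(-.078,.0003),.0165,GY)"
```

```text
0.7976123650006974
t 12.12 cm [-0.38  0.08  4.73] deg [-0.1 -0.   0.2]
```

arm_command(series=[-0.3, 0, 1, 0, 0, 0, 0.2, -0.3, 0, 2.5, 0, 0, 0, 0.2, -0.3, 0, 3.8, 0, 0, 0, 0.3, -0.3, 0, 4.6, 0, 0, 0, 0.4, -0.3, 0, 4.7, 0, 0, 0, 0.5, -0.3, 0, 4.7, 0, 0, 0, 0.7, -0.3, 0, 4.7, 0, 0, 0, 0.7, -0.3, 0, 4.7, 0, 0, 0, 0.7, -0.3, 0, 4.7, 0, 0, 0, 0.7, -0.3, 0, 4.7, 0, 0, 0, 0.7], force=40)

```text
time: 12.95
eef_pos: [0.4144, -0.1678, 0.0178]
tcp_rot: [0.792, 0.61, 0.0, 0.0]
contact_force: [0.0, -0.6, -1.5]
opening: 0.386
finger_force: 42.7
```

arm_command(series=[0, 0, -1, 0, 0, 0, 0.7, 0, 0, -3, 0, 0, 0, 0.7, 0, 0, -5, 0, 0, 0, 0.7, -1, 0, -7, 0, 0, 0, 0.7, -1, 0, -7, 0, 0, 0, 0.7, -1, 0, -7, 0, 0, 0, 0.7])

```text
time: 13.45
eef_pos: [0.4125, -0.178, 0.089]
tcp_rot: [0.792, 0.61, 0.001, 0.002]
contact_force: [-0.9, 0.6, -2.5]
opening: 0.387
finger_force: 42.7
```

Run:
```python
from h import *
d=np.load("cam_top.npz")
k=1/1.4
# tray_green corners from first picture, top rim
c=np.array([ray(d,u*k,v*k,.018)[:2] for u,v in[(297.5,240.5),(385.5,239),(388,300),(301,302.5)]])
print(c.round(3),c.mean(0)); l=c[0]+c[3]-c[1]-c[2]; print("yaw",np.degrees(np.arctan2(l[1],l[0])),[np.linalg.norm(c[i]-c[(i+1)%4]).round(3) for i in range(4)])
goal(*c.mean(0),.09,np.degrees(np.arctan2(l[1],l[0])))
```

```text
[[ 0.64  -0.158]
 [ 0.644 -0.309]
 [ 0.539 -0.314]
 [ 0.533 -0.167]] [ 0.58911127 -0.2369408 ]
yaw 91.9389139975852 [np.float64(0.151), np.float64(0.105), np.float64(0.147), np.float64(0.107)]
t 13.45 cm [-1.19 18.58 -0.03] deg [  0.2   0.1 -16.7]
```

arm_command(series=[0, 2, 0, 0, 0, -2, 0.7, 0, 5, 0, 0, 0, -5, 0.7, 0, 8, 0, 0, 0, -8, 0.7, 0, 11, 0, 0, 0, -11, 0.7, 0, 14, 0, 0, 0, -14, 0.7, 0, 16.5, 0, 0, 0, -16.7, 0.7, 0, 18.2, 0, 0, 0, -16.7, 0.7, 0, 18.2, 0.5, 0, 0, -16.7, 0.7, 0, 18.2, 1, 0, 0, -16.7, 0.7, 0, 18.2, 1, 0, 0, -16.7, 0.7])

```text
time: 14.28
eef_pos: [0.5849, -0.222, 0.0738]
tcp_rot: [0.695, 0.719, -0.001, -0.003]
contact_force: [-0.2, 0.1, -2.0]
opening: 0.388
finger_force: 42.7
```

```bash
python3 -c "
from h import *
goal(.589,-.225,.012,92)"
```

```text
t 14.28 cm [-0.34  0.44  6.18] deg [-0.3 -0.2 -0.1]
```

arm_command(series=[-0.3, 0.4, 1, 0, 0, 0, 0.7, -0.3, 0.4, 2.5, 0, 0, 0, 0.7, -0.3, 0.4, 4, 0, 0, 0, 0.7, -0.3, 0.4, 5, 0, 0, 0, 0.7, -0.3, 0.4, 5.5, 0, 0, 0, 0.7, -0.3, 0.4, 5.8, 0, 0, 0, 0.7, -0.3, 0.4, 5.8, 0, 0, 0, 0.7, -0.3, 0.4, 5.8, 0, 0, 0, 0.7])

```text
time: 14.95
eef_pos: [0.5919, -0.2267, 0.0197]
tcp_rot: [0.695, 0.719, 0.0, 0.0]
contact_force: [1.1, -0.2, -1.3]
opening: 0.385
finger_force: 42.7
```

```bash
python3 -c "
from h import *
d=cam('side'); crop(d,'c8',230,160,130,95,6)
goal(.589,-.225,.012,92)"
```

```text
t 15.0 cm [ 0.19 -0.31  0.81] deg [ 0.1  0.  -0.1]
```

View pics/c8.png

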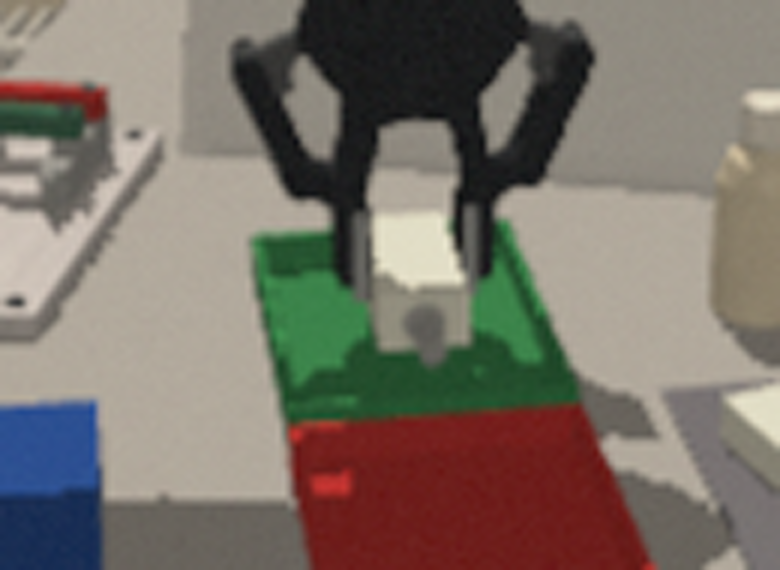

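arm_command(series=[0, 0, 0.3, 0, 0, 0, 0.7, 0, 0, 0.55, 0, 0, 0, 0.7, 0, 0, 0.7, 0, 0, 0, 0.7, 0, 0, 0.75, 0, 0, 0, 0.7, 0, 0, 0.75, 0, 0, 0, 0.7, 0, 0, 0.75, 0, 0, 0, 0.7])

```text
time: 15.5
eef_pos: [0.5916, -0.2265, 0.0118]
tcp_rot: [0.695, 0.719, -0.0, -0.0]
contact_force: [0.3, -0.5, -1.8]
opening: 0.388
finger_force: 42.7
```

arm_command(series=[0, 0, 0.05, 0, 0, 0, 0.7, 0, 0, 0.1, 0, 0, 0, 0.7, 0, 0, 0.1, 0, 0, 0, 0.7, 0, 0, 0.1, 0, 0, 0, 0.7])

```text
time: 15.83
eef_pos: [0.5916, -0.2265, 0.0108]
tcp_rot: [0.695, 0.719, 0.0, -0.0]
contact_force: [-0.3, -0.4, -1.3]
opening: 0.388
finger_force: 42.7
```

arm_command(series=[0, 0, 0.05, 0, 0, 0, 0.7, 0, 0, 0.1, 0, 0, 0, 0.7, 0, 0, 0.1, 0, 0, 0, 0.7, 0, 0, 0.1, 0, 0, 0, 0.7])

```text
time: 16.17
eef_pos: [0.5917, -0.2266, 0.0104]
tcp_rot: [0.695, 0.719, -0.0, 0.0]
contact_force: [-1.6, 0.7, 3.0]
opening: 0.386
finger_force: 43.2
```

arm_command(series=[0, 0, 0, 0, 0, 0, 0.55, 0, 0, 0, 0, 0, 0, 0.48, 0, 0, 0, 0, 0, 0, 0.45, 0, 0, 0, 0, 0, 0, 0.45, 0, 0, -1, 0, 0, 0, 0.45, 0, 0, -3, 0, 0, 0, 0.45, 0, 0, -6, 0, 0, 0, 0.45, 0, 0, -10, 0, 0, 0, 0.3, 0, 0, -14, 0, 0, 0, 0.2, 0, 0, -18, 0, 0, 0, 0.2])

```text
time: 17.0
eef_pos: [0.5913, -0.2263, 0.1922]
tcp_rot: [0.695, 0.719, 0.0, 0.0]
contact_force: [0.4, -1.1, -0.1]
opening: 0.801
finger_force: 0.0
```

arm_command(series=[-4, -4, 0, 0, 0, 0, 0.2, -8, -8, 0, 0, 0, 0, 0.2, -12, -10, 0, 0, 0, 0, 0.2, -16, -10, 0, 0, 0, 0, 0.2, -20, -10, 0, 0, 0, 0, 0.2, -20, -10, 0, 0, 0, 0, 0.2, -20, -10, 0, 0, 0, 0, 0.2])

```text
time: 17.58
eef_pos: [0.497, -0.435, 0.1909]
tcp_rot: [0.697, 0.717, -0.001, 0.002]
contact_force: [-0.9, 0.2, -0.4]
opening: 0.8
finger_force: 0.0
```

Run:
```python
from h import *
old=np.load("cam_side.npz")["color"] ; d=cam("side")["color"]; t=cam("top")
# white-ish blob inside the green tray region in both views
for n,im,(x0,y0,x1,y1) in[("top",t["color"],(213,171,277,216)),("side",d,(272,196,326,230))]:
    r=im[y0:y1,x0:x1].astype(int); m=((r.min(2)>130)).astype(np.uint8)
    k,l,st,c=cv2.connectedComponentsWithStats(m)
    for i in range(1,k):
        if st[i,4]>20: print(n,st[i],c[i]+[x0,y0])
    ct=max(cv2.findContours(m,0,1)[0],key=cv2.contourArea); 
    rc=cv2.minAreaRect(ct); print(rc)
    if n=="top":
        P=np.array([ray(t,u+x0,v+y0,.026)[:2] for u,v in cv2.boxPoints(rc)]); print(P.round(3),[np.linalg.norm(P[i]-P[i-1]).round(3) for i in range(4)])
print(telemetry.get_state()["eef_pos"],telemetry.get_state()["time"])
```

```text
top [ 0  0 42  2 64] [230.0625  171.34375]
top [ 10  13  43  16 527] [240.17267552 191.07969639]
top [32 43 32  2 42] [263.11904762 214.76190476]
((31.0, 20.5), (15.0, 42.0), 90.0)
[[ 0.609 -0.185]
 [ 0.61  -0.284]
 [ 0.574 -0.285]
 [ 0.573 -0.186]] [np.float64(0.036), np.float64(0.1), np.float64(0.036), np.float64(0.099)]
side [ 0  0 36  3 62] [285.46774194 196.51612903]
side [ 43   0  11  25 153] [321.65359477 204.35947712]
side [ 18   3  18  16 229] [298.29694323 206.26200873]
side [ 0 14  5 20 53] [273.11320755 222.11320755]
((26.389995574951172, 10.230001449584961), (15.839193344116211, 15.980613708496094), 81.8698959350586)
[ 0.49798335 -0.43046401  0.19013267] 17.6833
```

```bash
python3 -c "
from plant import ctrl
print(ctrl.sign_off())"
```

```text
the job is handed in; nothing more can be done
None
```

The blank from the blue mat passed under the green GO bar and was stopped by the red NO-GO bar, so I laid it flat in the green tray and handed the job in after about 18 s.

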